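Load the grease conditioning chamber and hold its lid at balance

ROBOT

A 6-joint arm with a two-finger parallel gripper is mounted at the origin on the work surface. World frame = base frame: x ahead of the robot, y to its left, z up, the work surface at z = 0. Lengths are in m, angles in degrees, forces in N, time in s.
With the tool pointing down it reaches from about 0.35 to 0.875 m from the base axis. Payload 4.2 kg.
Tool frame: the origin (TCP) lies midway between the tips of the shut fingers; the grasp point (between the pads) lies 19 mm behind it; z points along the fingers, y is the line along which they close (so a half turn about z gives the same grasp; the last joint's range is limited). The gripper opens to 87 mm and grips with 3 to 60 N. Pads are 19 mm wide; open, the fingers measure 117 mm over their backs; the gripper's body (75 mm by 190 mm) begins 51 mm behind the grasp point.
Start: joints at [80.535, 22.042, 0.453, 0, -68.411, -14.817], TCP at [0.257, 0.57, 0.223] pointing down, gripper open.
Joint ranges: [-179.83, 179.83], [-69.29, 118.12], [-61.27, 80.66], [-181.25, 117.63], [-171.15, -9.14], [-177.46, 177.46]. Speed limits (degrees/s): [159.86, 159.86, 180, 180, 180, 180].

INTERFACE

Orientations are given as a 3x3 rotation matrix whose columns are the frame's x, y, z axes.
In Python, from station import sense, capture, camera_params, finish_job gives the robot as it stands.
- The arm moves only by the tool drive_tool, never from a script. Its argument "rows" is a list of rows, each an object of numbers: "tx", "ty", "tz": the shift along the tool's x, y, z in cm; "ax", "ay", "az": the turn, a rotation vector about the tool's x, y, z in rad; "claw": the finger opening in cm, from 0 to 8.7. In form: [{"tx": .., "ty": .., "tz": .., "ax": .., "ay": .., "az": .., "claw": ..}, ...]. A call has 1 to 10 rows; each row shifts and turns the commanded pose from where the row before left it, along the tool's axes as they then stand; what a row does not reach is not made up. A row lasts 1/12 s, in which the tool goes at most 41.7 mm and 7.16 degrees, less where a joint would pass 70% of its speed; a pose out of reach is approached as far as the arm can. A call with a gripper value outside its range is refused whole. The fingers move at their own pace and stop on an object; the grip force is fixed at half the most. Time passes only in rows, so rows that do not move let the fingers close. It gives the time, the measured TCP pose, the force, the opening and the grip force at its end, in the units of the state.
- sense(): the state, without advancing time (a new reading comes with each control period).
- capture(name): name is "side" or "top"; returns (picture, depth): 384x512x3 uint8, red, green, blue; 384x512 float32, m along the optical axis (not along the pixel's ray), 0 where there is no reading.
- camera_params(name): a dict with "intrinsics" (3x3 intrinsics, pixels), "R" (3x3) and "t" (3): a world point X has camera coordinates R X + t. Camera axes: x right, y down, z forward; pixel columns grow to the right and rows downward; lengths in m; the calibration is good to about 2 mm. A picture is of the moment at which its call begins. camera_params takes no time and is no camera call.
- finish_job(): hands the job in; it is judged then, once.
The state is a dict: "time_s": time; "joints": joint angles; "joint_velocities": joint speeds; "effort": joint torques, N m; "tcp_pos": TCP position; "ee_rot": TCP orientation; "wrist_force": force on the tool from outside, world axes, zero at the start; "moment": the same for the moment, N m; "gripper_width": opening from 0.0 (shut) to 1.0 (fully open); "gripper_force": force on a finger pad.
Only numpy, scipy, OpenCV 4.12 (cv2) and the standard library are available. Lean on these libraries where they do the work, as an engineer would, in place of code of your own. Each camera call takes 0.05 s, during which the arm holds its last target. There are 200 camera calls.

TASK

Load the teal conditioning chamber: lower the steel beaker into the low steel pot that stands inside it, then the slim steel cup into the beaker, setting each down gently on the bottom rather than dropping it. Then take the bar of the leaning open lid and swing the lid slowly to its balance point, standing straight up, and finish while still holding it there by the bar so that a colleague can fit the lid stay; never let the lid fall either way. Leave the other things on the bench alone.

Things in the scene. Friction and masses are not known exactly. Their poses are not given: they have to be found in the camera images.
- chamber: Fixed teal open-topped box, 210 mm along its x, 170 mm along its y, 100 mm high, walls and floor 8 mm. Origin: centre of its underside, z up. The lid hinges on its +y rim; hinge line parallel to its x at y = +85 mm, z = 108 mm of this frame. It stands turned a little, differently each time. Its -y wall has a display.
- lid (a joint): Lid angle in rad: 0 = closed (flat over the chamber, from the hinge to -y of the chamber), grows as it opens upward; 1.571 = standing straight up, which is the balance point (its centre of mass is then over the hinge); 2.07 = leaning open against its stop on the chamber's +y side, where it starts. The lid is a 170 mm long, 210 mm wide, 10 mm thick white plate with a teal field, about 0.5 kg in all; the hinge is almost free, so off balance the lid falls.
- lid_bar (a point): Round steel grip bar of the lid, 12 mm diameter, 120 mm long, parallel to the hinge and the chamber's x, 215 mm from the hinge line, in the lid's plane, 40 mm beyond the lid's free edge on two posts at its ends (the gap between bar and lid is open). Point: middle of the bar. Its x axis lies along the bar; y points from the bar towards the hinge.
- pot_mid (a point): Low steel pot, 82 mm diameter, 45 mm high, straight wall 3 mm, base 4 mm; loose, standing in the chamber. Point: its centre, half-way up; z along its axis.
- beaker_mid (a point): Steel beaker, 58 mm diameter, 66 mm high, straight wall 3 mm, base 4 mm, about 0.16 kg, standing on the bench. Point: its centre, half-way up (33 mm). Seated in the pot it stands 25 mm above the pot's rim.
- cup_mid (a point): Slim steel cup, 35 mm diameter, 88 mm high, straight wall 3 mm, base 4 mm, about 0.11 kg, standing on the bench. Point: its centre, half-way up (44 mm). Seated in the beaker it stands 26 mm above the beaker's rim.
- beaker: The same steel beaker; here the origin is the centre of its underside, z up its axis.
- cup: The same slim cup; here the origin is the centre of its underside, z up its axis.
- tin: Bystander, not to be disturbed: yellow-banded tin, 90 mm diameter, 100 mm tall. Origin: centre of its underside.
- jar: Bystander, not to be disturbed: amber glass jar, 60 mm diameter, 90 mm tall. Origin: centre of its underside.
- weight: Bystander, not to be disturbed: brass weight with a knob, 44 mm diameter, 54 mm tall. Origin: centre of its underside.
- cone: Bystander, not to be disturbed: copper cone with a stem, 64 mm diameter, 80 mm tall. Origin: centre of its underside.
- spatula: Bystander, not to be disturbed: spatula lying flat, 200 mm long. Origin: middle of its length, underside.
Things that resemble listed ones, but are neither listed nor needed, are in the scene too. What is shaped like the beaker but green is not meant.

How it is judged:
By the outcome, as a careful person would: the job done as asked, in the order asked, and still so for the second after the job is handed in, while the arm keeps its last pose, push and grip.
It also fails if it takes over 67 s, if anything falls off the work surface, if the arm or the gripper's body presses on something with over 40 N, if the wrist force passes 120 N, or if a joint passes its speed limit or range.

## Working session

There is one attempt and no reset: what is moved stays moved. The work goes in short steps, Python scripts to look and compute and a tool call to move; the robot and the scene stay as the last step left them, time stands still between calls to the robot, and variables do not carry over. Pictures are saved under pics/ and viewed, at most 10 in all, crops included, and the job is handed in when it is done.

Besides the shell and the picture viewer there is one more tool, called after ">>>" in YAML: its name, and indented under it one key for each argument. drive_tool: Moves the arm, as the interface text tells. Its arguments: {"type":"object","properties":{"rows":{"type":"array"}},"required":["rows"]}

```bash
mkdir -p pics; ls; python3 - <<'E'
from station import *
import cv2,numpy as np
s=sense();print(s)
for n in("side","top"):
    p,d=capture(n);np.savez(f"pics/{n}0.npz",p=p,d=d);cv2.imwrite(f"pics/{n}0.png",cv2.resize(p[:,:,::-1],(800,600)));c=camera_params(n);print(n,c, -c["R"].T@c["t"])
E
```

```text
pics
{'time_s': 0.0, 'joints': array([ 8.05368671e+01,  2.20902367e+01,  3.80309874e-01, -2.83109174e-02,
       -6.84104624e+01, -1.48184720e+01]), 'joint_velocities': array([-0.04957642, -0.03946584, -0.03973614, -0.07341173,  0.01439948,
        0.01839981]), 'effort': array([ 1.30728495e-03, -3.90673542e+01,  1.87400401e+01,  4.21984613e+00,
        1.09819390e-02, -1.86193815e-04]), 'tcp_pos': array([0.25673399, 0.56918314, 0.2214705 ]), 'ee_rot': array([[ 9.11460406e-01, -4.11387032e-01, -7.98655913e-04],
       [-4.11387796e-01, -9.11458223e-01, -1.99701018e-03],
       [ 9.36025918e-05,  2.14875301e-03, -9.99997687e-01]]), 'wrist_force': array([-0.72217504,  0.15416518, -0.73473282]), 'moment': array([-0.01608109, -0.02226581, -0.0361684 ]), 'gripper_force': 0.0, 'gripper_width': 1.0001051215916257}
side {'intrinsics': array([[367.7393598 ,   0.        , 260.18543331],
       [  0.        , 367.7393598 , 191.82234203],
       [  0.        ,   0.        ,   1.        ]]), 'R': array([[ 0.86702911, -0.49802117,  0.01534402],
       [-0.36462391, -0.65517708, -0.66165882],
       [ 0.33957315,  0.56808266, -0.74964803]]), 't': array([-0.59042051,  0.24352573,  0.93977257])} [ 0.28158554 -0.66835794  0.87468902]
top {'intrinsics': array([[408.63960126,   0.        , 256.71829665],
       [  0.        , 408.63960126, 188.31084414],
       [  0.        ,   0.        ,   1.        ]]), 'R': array([[ 0.01458207, -0.9998794 , -0.00534348],
       [-0.98763866, -0.01356902, -0.1561594 ],
       [ 0.15606806,  0.00755455, -0.98771741]]), 't': array([-0.08649089,  0.61821519,  0.89002254])} [ 0.47293035 -0.0848156   0.97516872]
```

View pics/side0.png

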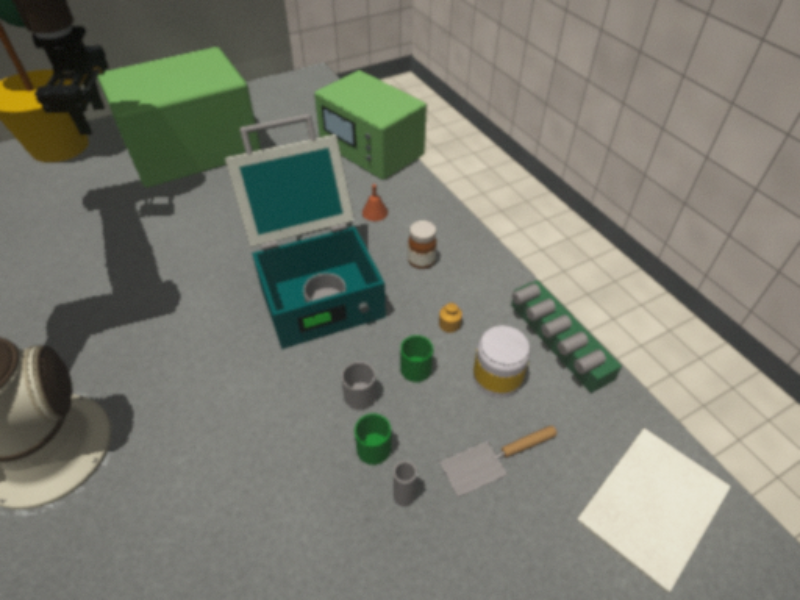

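View pics/top0.png

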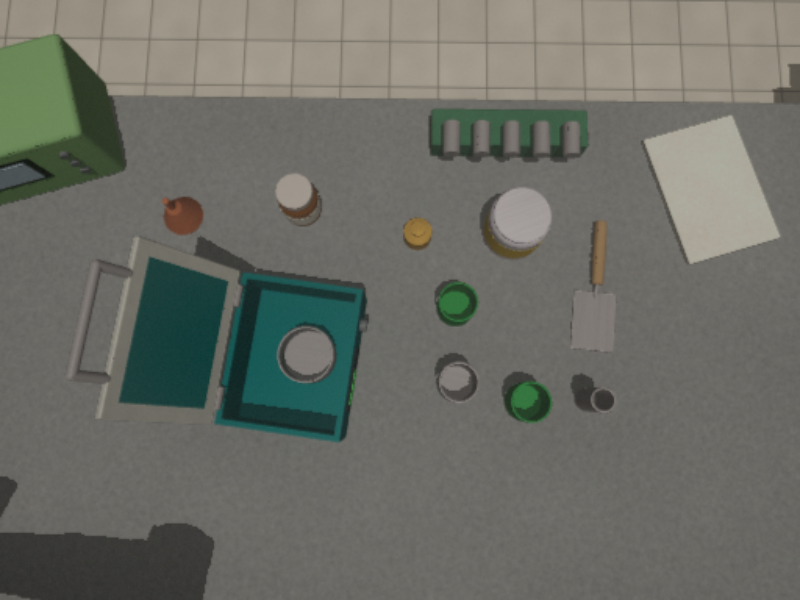

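The side view shows the lid leaning back, with its bar at about (280,122). In the top view the steel beaker is at (458,382), the cup at (602,400), the pot at (306,354), and a green look-alike at (530,402) stands between the beaker and the cup. The lid bar is at about (85,322).

```bash
cat > h.py <<'E'
import numpy as np,cv2
from station import *
def cloud(d,n):
    c=camera_params(n);K=c["intrinsics"];v,u=np.mgrid[:384,:512]
    P=np.stack([(u-K[0,2])/K[0,0]*d,(v-K[1,2])/K[1,1]*d,d],-1)
    return (P-c["t"])@c["R"]
def ray(n,u,v,z):
    c=camera_params(n);K=c["intrinsics"];r=c["R"].T@np.linalg.solve(K,[u,v,1]);o=-c["R"].T@c["t"]
    return o+r*(z-o[2])/r[2]
def circ(X):
    A=np.c_[2*X,np.ones(len(X))];s=np.linalg.lstsq(A,(X**2).sum(1),rcond=None)[0]
    return s[:2],np.sqrt(s[2]+s[:2]@s[:2])
E
python3 - <<'E'
from h import *
f=np.load("pics/top0.npz");p,d=f["p"],f["d"];W=cloud(d,"top");S=.64
def rim(nm,cu,cv,r,z0,z1):
    cu*=S;cv*=S;v,u=np.mgrid[:384,:512]
    m=(np.hypot(u-cu,v-cv)<r)&(W[...,2]>z0)&(W[...,2]<z1)&(d>0)
    X=W[m];
    if len(X)<5:print(nm,len(X));return
    h=np.quantile(X[:,2],.9);
    c,R=circ(X[:,:2]);mid=(X[:,:2].max(0)+X[:,:2].min(0))/2
    print(nm,len(X),'circ',c.round(4),round(R,4),'bbmid',mid.round(4),np.ptp(X[:,:2],axis=0).round(4),'zq',h.round(4))
rim('beaker',458,382,18,.056,.08)
rim('cup',602,400,14,.075,.1)
rim('pot',306,354,24,.043,.07)
rim('greenA',458,303,18,.056,.08)
rim('greenB',530,402,18,.056,.08)
# bench noise
X=W[300:330,300:400].reshape(-1,3);print('bench',X[:,2].mean(),X[:,2].std())
# chamber rim
m=(np.abs(W[...,2]-.1)<.008);m[:, :130]=0;m[:,260:]=0;m[:170]=0;m[290:]=0
pts=W[m][:,:2].astype(np.float32);rc=cv2.minAreaRect(pts);print('chamber',len(pts),rc,np.median(W[m][:,2]))
# bar
m=(W[...,2]>.2);n,l,st,ce=cv2.connectedComponentsWithStats(m.astype(np.uint8))
for i in range(1,n):
    if st[i,4]>30: print(st[i],W[l==i].mean(0),W[l==i][:,2].max())
E
```

```text
beaker 126 circ [ 0.4927 -0.1599] 0.0272 bbmid [ 0.4925 -0.1598] [0.0547 0.0568] zq 0.0683
cup 118 circ [ 0.4711 -0.3548] 0.0159 bbmid [ 0.4714 -0.3552] [0.032  0.0344] zq 0.0897
pot 192 circ [0.5294 0.0599] 0.0392 bbmid [0.5299 0.0603] [0.0791 0.0811] zq 0.0554
greenA 133 circ [ 0.6069 -0.1587] 0.0271 bbmid [ 0.6067 -0.1586] [0.0562 0.0565] zq 0.0685
greenB 143 circ [ 0.4668 -0.2608] 0.0272 bbmid [ 0.4668 -0.261 ] [0.0564 0.0564] zq 0.0684
bench 0.006547250933513383 0.07527519505187079
chamber 1408 ((0.5250555276870728, 0.0753038078546524), (0.17297950387001038, 0.21049199998378754), 82.64340209960938) 0.10047605071858864
[  42  151   78  119 5096] [0.54225306 0.22655143 0.24946378] 0.9751687167749838
```

```bash
cat >> h.py <<'E'
from scipy.linalg import logm,expm
from scipy.spatial.transform import Rotation as Ro
YAW=np.deg2rad(-7.36);CX=np.array([np.cos(YAW),np.sin(YAW),0]);CY=np.array([-CX[1],CX[0],0]);Z=np.array([0,0,1.])
def rot(y,z): y=np.array(y,float);z=np.array(z,float);return np.c_[np.cross(y,z),y,z]
RB=rot(-CX,-Z)
def T(p,R): M=np.eye(4);M[:3,:3]=R;M[:3,3]=p;return M
def cur(): s=sense();return T(s["tcp_pos"],s["ee_rot"])
def plan(A,B,n):
    D=expm(np.real(logm(np.linalg.inv(A)@B))/n);w=Ro.from_matrix(D[:3,:3]).as_rotvec()
    print(n,"x",dict(zip("tx ty tz ax ay az".split(),[*(D[:3,3]*100).round(3),*w.round(4)])))
    M=A.copy();
    P=[]
    for i in range(n): M=M@D;P.append(M[:3,3].round(3))
    print("mid",P[n//3],P[2*n//3],"end",P[-1]);return M
E
python3 - <<'E'
from h import *
A=T([.257,.57,.223],cur()[:3,:3]);A2=A.copy();A2[2,3]=.38
W1=T([.36,.28,.38],RB);plan(A2,W1,11)
W2=T([.4926,-.1598,.15],RB);plan(W1,W2,13)
plan(A2,W2,20)
E
```

```text
11 x {'tx': np.float64(2.919), 'ty': np.float64(0.671), 'tz': np.float64(0.002), 'ax': np.float64(0.0001), 'ay': np.float64(-0.0001), 'az': np.float64(0.1159)}
mid [0.338 0.483 0.38 ] [0.371 0.369 0.38 ] end [0.36 0.28 0.38]
13 x {'tx': np.float64(3.225), 'ty': np.float64(-1.445), 'tz': np.float64(1.769), 'ax': np.float64(0.0), 'ay': np.float64(0.0), 'az': np.float64(0.0)}
mid [0.411 0.111 0.292] [ 0.452 -0.024  0.221] end [ 0.493 -0.16   0.15 ]
20 x {'tx': np.float64(3.999), 'ty': np.float64(0.93), 'tz': np.float64(1.152), 'ax': np.float64(0.0001), 'ay': np.float64(-0.0001), 'az': np.float64(0.0638)}
mid [0.446 0.357 0.3  ] [0.525 0.083 0.219] end [ 0.493 -0.16   0.15 ]
```

>>> drive_tool:
  rows:
    - {"tz":-3.9}
    - {"tz":-3.9}
    - {"tz":-3.9}
    - {"tz":-4.0}
    - {"tx":2.92,"ty":0.67,"az":0.116}
    - {"tx":2.92,"ty":0.67,"az":0.116}
    - {"tx":2.92,"ty":0.67,"az":0.116}
    - {"tx":2.92,"ty":0.67,"az":0.116}
    - {"tx":2.92,"ty":0.67,"az":0.116}
    - {"tx":2.92,"ty":0.67,"az":0.116}

```text
invalid input at $.rows[0]: expected keys tx, ty, tz, ax, ay, az, claw
```

>>> drive_tool:
  rows:
    - {"tx":2.92,"ty":0.67,"az":0.116}
    - {"tx":2.92,"ty":0.67,"az":0.116}
    - {"tx":2.92,"ty":0.67,"az":0.116}
    - {"tx":2.92,"ty":0.67,"az":0.116}
    - {"tx":2.92,"ty":0.67,"az":0.116}
    - {"tx":3.2,"ty":-1.4,"tz":1.0}
    - {"tx":3.2,"ty":-1.4,"tz":1.0}
    - {"tx":3.2,"ty":-1.4,"tz":1.0}
    - {"tx":3.2,"ty":-1.4,"tz":1.0}
    - {"tx":3.2,"ty":-1.4,"tz":1.5}

```text
invalid input at $.rows[0]: expected keys tx, ty, tz, ax, ay, az, claw
```

>>> drive_tool:
  rows:
    - {"tx":3.2,"ty":-1.4,"tz":1.5}
    - {"tx":3.2,"ty":-1.4,"tz":1.5}
    - {"tx":3.2,"ty":-1.4,"tz":2.0}
    - {"tx":3.2,"ty":-1.4,"tz":2.0}
    - {"tx":3.2,"ty":-1.4,"tz":2.5}
    - {"tx":3.2,"ty":-1.4,"tz":2.5}
    - {"tx":3.2,"ty":-1.4,"tz":2.5}
    - {"tx":3.2,"ty":-1.4,"tz":2.0}
    - {"tz":0}
    - {"tz":0}

```text
invalid input at $.rows[0]: expected keys tx, ty, tz, ax, ay, az, claw
```

```bash
python3 - <<'E'
from h import *
A=cur();s=sense();print(s["time_s"],A.round(4),s["joints"].round(1))
plan(A,T([.4926,-.1598,.09],RB),4)
E
```

```text
0.1 [[ 9.115e-01 -4.114e-01 -7.000e-04  2.568e-01]
 [-4.114e-01 -9.115e-01 -1.900e-03  5.692e-01]
 [ 1.000e-04  2.000e-03 -1.000e+00  2.216e-01]
 [ 0.000e+00  0.000e+00  0.000e+00  1.000e+00]] [ 80.5  22.1   0.4  -0.  -68.4 -14.8]
4 x {'tx': np.float64(19.15), 'ty': np.float64(7.112), 'tz': np.float64(3.303), 'ax': np.float64(0.0004), 'ay': np.float64(-0.0003), 'az': np.float64(0.3188)}
mid [0.495 0.244 0.156] [0.526 0.042 0.123] end [ 0.493 -0.16   0.09 ]
```

All the keys are required, so I'll resend with complete rows.

>>> drive_tool:
  rows:
    - {"tx":0,"ty":0,"tz":-3.9,"ax":0,"ay":0,"az":0,"claw":8.7}
    - {"tx":0,"ty":0,"tz":-3.9,"ax":0,"ay":0,"az":0,"claw":8.7}
    - {"tx":0,"ty":0,"tz":-3.9,"ax":0,"ay":0,"az":0,"claw":8.7}
    - {"tx":0,"ty":0,"tz":-4.0,"ax":0,"ay":0,"az":0,"claw":8.7}
    - {"tx":2.92,"ty":0.67,"tz":0,"ax":0,"ay":0,"az":0.116,"claw":8.7}
    - {"tx":2.92,"ty":0.67,"tz":0,"ax":0,"ay":0,"az":0.116,"claw":8.7}
    - {"tx":2.92,"ty":0.67,"tz":0,"ax":0,"ay":0,"az":0.116,"claw":8.7}
    - {"tx":2.92,"ty":0.67,"tz":0,"ax":0,"ay":0,"az":0.116,"claw":8.7}
    - {"tx":2.92,"ty":0.67,"tz":0,"ax":0,"ay":0,"az":0.116,"claw":8.7}
    - {"tx":2.92,"ty":0.67,"tz":0,"ax":0,"ay":0,"az":0.116,"claw":8.7}

```text
time_s: 0.93
tcp_pos: [0.3618, 0.4261, 0.3785]
ee_rot: [[0.43, -0.903, -0.001], [-0.903, -0.43, -0.002], [0.001, 0.001, -1.0]]
wrist_force: [-0.4, -0.2, 0.0]
gripper_width: 1.001
gripper_force: 0.0
```

>>> drive_tool:
  rows:
    - {"tx":2.92,"ty":0.67,"tz":0,"ax":0,"ay":0,"az":0.116,"claw":8.7}
    - {"tx":2.92,"ty":0.67,"tz":0,"ax":0,"ay":0,"az":0.116,"claw":8.7}
    - {"tx":2.92,"ty":0.67,"tz":0,"ax":0,"ay":0,"az":0.116,"claw":8.7}
    - {"tx":2.92,"ty":0.67,"tz":0,"ax":0,"ay":0,"az":0.116,"claw":8.7}
    - {"tx":2.92,"ty":0.67,"tz":0,"ax":0,"ay":0,"az":0.115,"claw":8.7}
    - {"tx":3.2,"ty":-1.4,"tz":1.0,"ax":0,"ay":0,"az":0,"claw":8.7}
    - {"tx":3.2,"ty":-1.4,"tz":1.0,"ax":0,"ay":0,"az":0,"claw":8.7}
    - {"tx":3.2,"ty":-1.4,"tz":1.0,"ax":0,"ay":0,"az":0,"claw":8.7}
    - {"tx":3.2,"ty":-1.4,"tz":1.0,"ax":0,"ay":0,"az":0,"claw":8.7}
    - {"tx":3.2,"ty":-1.4,"tz":1.5,"ax":0,"ay":0,"az":0,"claw":8.7}

```text
time_s: 1.77
tcp_pos: [0.4093, 0.1105, 0.3248]
ee_rot: [[-0.127, -0.992, 0.002], [-0.992, 0.127, 0.001], [-0.001, -0.002, -1.0]]
wrist_force: [0.6, 0.4, -0.6]
gripper_width: 1.0
gripper_force: 0.0
```

>>> drive_tool:
  rows:
    - {"tx":3.2,"ty":-1.4,"tz":1.5,"ax":0,"ay":0,"az":0,"claw":8.7}
    - {"tx":3.2,"ty":-1.4,"tz":1.5,"ax":0,"ay":0,"az":0,"claw":8.7}
    - {"tx":3.2,"ty":-1.4,"tz":2.0,"ax":0,"ay":0,"az":0,"claw":8.7}
    - {"tx":3.2,"ty":-1.4,"tz":2.0,"ax":0,"ay":0,"az":0,"claw":8.7}
    - {"tx":3.2,"ty":-1.4,"tz":2.5,"ax":0,"ay":0,"az":0,"claw":8.7}
    - {"tx":3.2,"ty":-1.4,"tz":2.5,"ax":0,"ay":0,"az":0,"claw":8.7}
    - {"tx":3.2,"ty":-1.4,"tz":2.5,"ax":0,"ay":0,"az":0,"claw":8.7}
    - {"tx":3.2,"ty":-1.4,"tz":2.0,"ax":0,"ay":0,"az":0,"claw":8.7}
    - {"tx":0,"ty":0,"tz":0,"ax":0,"ay":0,"az":0,"claw":8.7}
    - {"tx":0,"ty":0,"tz":0,"ax":0,"ay":0,"az":0,"claw":8.7}

```text
time_s: 2.6
tcp_pos: [0.4855, -0.1547, 0.1597]
ee_rot: [[-0.131, -0.991, -0.005], [-0.991, 0.131, 0.0], [0.001, 0.005, -1.0]]
wrist_force: [0.1, 0.0, -0.3]
gripper_width: 0.999
gripper_force: 0.0
```

```bash
python3 - <<'E'
from h import *
A=cur();s=sense();print(s["time_s"],A.round(4),s["joints"].round(1))
plan(A,T([.4926,-.1598,.09],RB),4)
E
```

```text
2.6 [[-1.313e-01 -9.913e-01 -4.900e-03  4.855e-01]
 [-9.913e-01  1.313e-01  1.000e-04 -1.547e-01]
 [ 5.000e-04  4.800e-03 -1.000e+00  1.597e-01]
 [ 0.000e+00  0.000e+00  0.000e+00  1.000e+00]] [  0.6  14.3 -20.7  -0.  -55.3  -8.1]
4 x {'tx': np.float64(0.104), 'ty': np.float64(-0.199), 'tz': np.float64(1.741), 'ax': np.float64(0.0012), 'ay': np.float64(-0.0001), 'az': np.float64(-0.0008)}
mid [ 0.489 -0.157  0.125] [ 0.491 -0.159  0.107] end [ 0.493 -0.16   0.09 ]
```

>>> drive_tool:
  rows:
    - {"tx":0.2,"ty":-0.4,"tz":2.0,"ax":0.005,"ay":0,"az":-0.003,"claw":8.7}
    - {"tx":0.2,"ty":-0.4,"tz":2.0,"ax":0,"ay":0,"az":0,"claw":8.7}
    - {"tx":0,"ty":0,"tz":2.0,"ax":0,"ay":0,"az":0,"claw":8.7}
    - {"tx":0,"ty":0,"tz":2.0,"ax":0,"ay":0,"az":0,"claw":8.7}
    - {"tx":0,"ty":0,"tz":2.0,"ax":0,"ay":0,"az":0,"claw":8.7}
    - {"tx":0,"ty":0,"tz":1.5,"ax":0,"ay":0,"az":0,"claw":8.7}
    - {"tx":0,"ty":0,"tz":0,"ax":0,"ay":0,"az":0,"claw":8.7}
    - {"tx":0,"ty":0,"tz":0,"ax":0,"ay":0,"az":0,"claw":8.7}

```text
time_s: 3.27
tcp_pos: [0.4947, -0.1573, 0.0474]
ee_rot: [[-0.123, -0.992, 0.005], [-0.992, 0.123, -0.001], [0.0, -0.005, -1.0]]
wrist_force: [0.8, -0.4, 1.1]
gripper_width: 1.001
gripper_force: 0.0
```

```bash
python3 - <<'E'
from h import *
A=cur();s=sense();print(s["time_s"],A.round(4))
plan(A,T([.4926,-.1598,.044],RB),1)
E
```

```text
3.2667 [[-1.228e-01 -9.924e-01  5.000e-03  4.947e-01]
 [-9.924e-01  1.228e-01 -8.000e-04 -1.573e-01]
 [ 2.000e-04 -5.100e-03 -1.000e+00  4.740e-02]
 [ 0.000e+00  0.000e+00  0.000e+00  1.000e+00]]
1 x {'tx': np.float64(0.275), 'ty': np.float64(0.183), 'tz': np.float64(0.338), 'ax': np.float64(-0.0051), 'ay': np.float64(-0.0002), 'az': np.float64(0.0053)}
mid [ 0.493 -0.16   0.044] [ 0.493 -0.16   0.044] end [ 0.493 -0.16   0.044]
```

>>> drive_tool:
  rows:
    - {"tx":0.27,"ty":0.18,"tz":0.3,"ax":-0.004,"ay":0,"az":0.003,"claw":8.7}
    - {"tx":0,"ty":0,"tz":0,"ax":0,"ay":0,"az":0,"claw":8.7}
    - {"tx":0,"ty":0,"tz":0,"ax":0,"ay":0,"az":0,"claw":5.0}
    - {"tx":0,"ty":0,"tz":0,"ax":0,"ay":0,"az":0,"claw":5.0}
    - {"tx":0,"ty":0,"tz":0,"ax":0,"ay":0,"az":0,"claw":5.0}
    - {"tx":0,"ty":0,"tz":0,"ax":0,"ay":0,"az":0,"claw":5.0}
    - {"tx":0,"ty":0,"tz":0,"ax":0,"ay":0,"az":0,"claw":5.0}
    - {"tx":0,"ty":0,"tz":0,"ax":0,"ay":0,"az":0,"claw":5.0}

```text
time_s: 3.93
tcp_pos: [0.4923, -0.1607, 0.0439]
ee_rot: [[-0.128, -0.992, 0.001], [-0.992, 0.128, -0.0], [0.0, -0.001, -1.0]]
wrist_force: [-1.0, 0.1, 1.3]
gripper_width: 0.659
gripper_force: 30.0
```

```bash
python3 - <<'E'
from h import *
A=cur();s=sense();print(s["time_s"],A.round(4),s["gripper_width"],s["gripper_force"])
U=A.copy();U[2,3]=.20
B=T([.5296,.0601,.20],RB);plan(U,B,8)
E
```

```text
3.9333 [[-1.276e-01 -9.918e-01  8.000e-04  4.923e-01]
 [-9.918e-01  1.276e-01 -2.000e-04 -1.607e-01]
 [ 1.000e-04 -8.000e-04 -1.000e+00  4.390e-02]
 [ 0.000e+00  0.000e+00  0.000e+00  1.000e+00]] 0.6587107744154359 30.000522623449797
8 x {'tx': np.float64(-2.797), 'ty': np.float64(-0.11), 'tz': np.float64(-0.0), 'ax': np.float64(-0.0001), 'ay': np.float64(-0.0), 'az': np.float64(0.0001)}
mid [ 0.506 -0.078  0.2  ] [0.52  0.005 0.2  ] end [0.53 0.06 0.2 ]
```

>>> drive_tool:
  rows:
    - {"tx":0,"ty":0,"tz":-2.0,"ax":0,"ay":0,"az":0,"claw":5.0}
    - {"tx":0,"ty":0,"tz":-3.5,"ax":0,"ay":0,"az":0,"claw":5.0}
    - {"tx":0,"ty":0,"tz":-3.5,"ax":0,"ay":0,"az":0,"claw":5.0}
    - {"tx":-2.0,"ty":-0.1,"tz":-3.0,"ax":0,"ay":0,"az":0,"claw":5.0}
    - {"tx":-3.0,"ty":-0.1,"tz":-2.0,"ax":0,"ay":0,"az":0,"claw":5.0}
    - {"tx":-3.5,"ty":-0.1,"tz":0,"ax":0,"ay":0,"az":0,"claw":5.0}
    - {"tx":-3.5,"ty":-0.2,"tz":0,"ax":0,"ay":0,"az":0,"claw":5.0}
    - {"tx":-3.5,"ty":-0.2,"tz":0,"ax":0,"ay":0,"az":0,"claw":5.0}
    - {"tx":-3.5,"ty":-0.1,"tz":0,"ax":0,"ay":0,"az":0,"claw":5.0}
    - {"tx":-2.4,"ty":-0.1,"tz":0,"ax":0,"ay":0,"az":0,"claw":5.0}

```text
time_s: 4.77
tcp_pos: [0.5284, 0.053, 0.1834]
ee_rot: [[-0.126, -0.992, 0.001], [-0.992, 0.126, 0.0], [-0.0, -0.001, -1.0]]
wrist_force: [-0.6, -0.4, -0.7]
gripper_width: 0.662
gripper_force: 30.0
```

>>> drive_tool:
  rows:
    - {"tx":-1.0,"ty":0,"tz":0,"ax":0,"ay":0,"az":0,"claw":5.0}
    - {"tx":0,"ty":0,"tz":0,"ax":0,"ay":0,"az":0,"claw":5.0}
    - {"tx":0,"ty":0,"tz":0,"ax":0,"ay":0,"az":0,"claw":5.0}

```text
time_s: 5.02
tcp_pos: [0.5292, 0.0604, 0.1832]
ee_rot: [[-0.127, -0.992, -0.001], [-0.992, 0.127, -0.001], [0.001, 0.001, -1.0]]
wrist_force: [0.2, -0.4, -1.4]
gripper_width: 0.663
gripper_force: 30.0
```

```bash
python3 - <<'E'
from h import *
A=cur();s=sense();print(s["time_s"],A.round(4),s["gripper_width"],s["gripper_force"],s["wrist_force"])
plan(A,T([.5296,.0601,.17],RB),2)
p,d=capture("side");cv2.imwrite("pics/s1.png",cv2.resize(p[100:250,120:320,::-1],(800,600)))
E
```

```text
5.0167 [[-1.270e-01 -9.919e-01 -6.000e-04  5.292e-01]
 [-9.919e-01  1.270e-01 -6.000e-04  6.040e-02]
 [ 7.000e-04  5.000e-04 -1.000e+00  1.832e-01]
 [ 0.000e+00  0.000e+00  0.000e+00  1.000e+00]] 0.6631372797119595 29.999709079420427 [ 0.24894386 -0.40233489 -1.36126261]
2 x {'tx': np.float64(0.01), 'ty': np.float64(-0.022), 'tz': np.float64(0.662), 'ax': np.float64(0.0003), 'ay': np.float64(-0.0004), 'az': np.float64(0.0006)}
mid [0.529 0.06  0.177] [0.53 0.06 0.17] end [0.53 0.06 0.17]
```

View pics/s1.png

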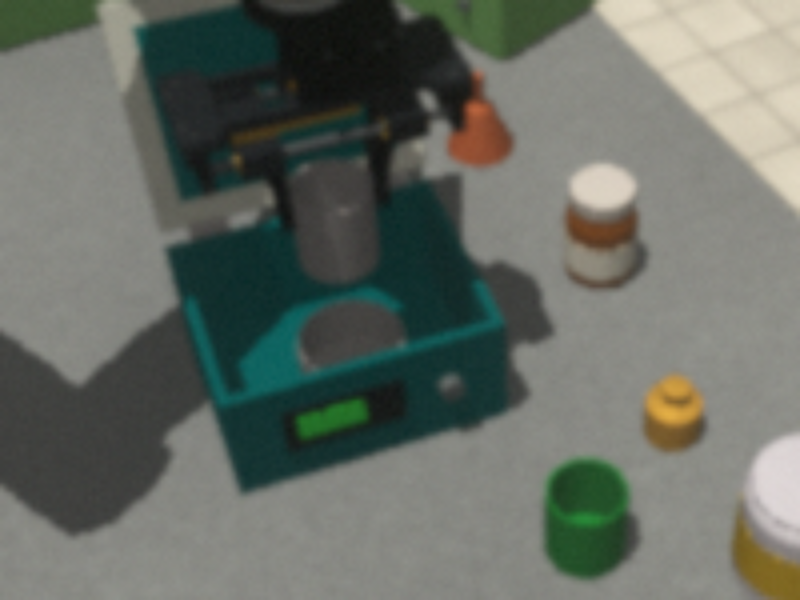

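The beaker hangs upright at (337,225), directly above the pot at (352,335). I'll lower it now.

>>> drive_tool:
  rows:
    - {"tx":0,"ty":0,"tz":1.5,"ax":0,"ay":0,"az":0,"claw":5.0}
    - {"tx":0,"ty":0,"tz":1.5,"ax":0,"ay":0,"az":0,"claw":5.0}
    - {"tx":0,"ty":0,"tz":1.5,"ax":0,"ay":0,"az":0,"claw":5.0}
    - {"tx":0,"ty":0,"tz":1.5,"ax":0,"ay":0,"az":0,"claw":5.0}
    - {"tx":0,"ty":0,"tz":1.2,"ax":0,"ay":0,"az":0,"claw":5.0}
    - {"tx":0,"ty":0,"tz":1.2,"ax":0,"ay":0,"az":0,"claw":5.0}
    - {"tx":0,"ty":0,"tz":1.0,"ax":0,"ay":0,"az":0,"claw":5.0}
    - {"tx":0,"ty":0,"tz":1.0,"ax":0,"ay":0,"az":0,"claw":5.0}
    - {"tx":0,"ty":0,"tz":0.6,"ax":0,"ay":0,"az":0,"claw":5.0}
    - {"tx":0,"ty":0,"tz":0,"ax":0,"ay":0,"az":0,"claw":5.0}

```text
time_s: 5.9
tcp_pos: [0.529, 0.0596, 0.0725]
ee_rot: [[-0.129, -0.992, -0.002], [-0.992, 0.129, -0.001], [0.001, 0.002, -1.0]]
wrist_force: [-1.1, -1.1, -1.2]
gripper_width: 0.665
gripper_force: 30.0
```

>>> drive_tool:
  rows:
    - {"tx":0,"ty":0,"tz":0.3,"ax":0,"ay":0,"az":0,"claw":5.0}
    - {"tx":0,"ty":0,"tz":0.3,"ax":0,"ay":0,"az":0,"claw":5.0}
    - {"tx":0,"ty":0,"tz":0.2,"ax":0,"ay":0,"az":0,"claw":5.0}
    - {"tx":0,"ty":0,"tz":0.1,"ax":0,"ay":0,"az":0,"claw":5.0}
    - {"tx":0,"ty":0,"tz":0,"ax":0,"ay":0,"az":0,"claw":5.0}
    - {"tx":0,"ty":0,"tz":0,"ax":0,"ay":0,"az":0,"claw":5.0}

```text
time_s: 6.4
tcp_pos: [0.53, 0.0605, 0.065]
ee_rot: [[-0.128, -0.992, 0.001], [-0.992, 0.128, -0.0], [-0.0, -0.001, -1.0]]
wrist_force: [0.0, 0.7, -1.7]
gripper_width: 0.661
gripper_force: 30.0
```

>>> drive_tool:
  rows:
    - {"tx":0,"ty":0,"tz":0.15,"ax":0,"ay":0,"az":0,"claw":5.0}
    - {"tx":0,"ty":0,"tz":0.15,"ax":0,"ay":0,"az":0,"claw":5.0}
    - {"tx":0,"ty":0,"tz":0.15,"ax":0,"ay":0,"az":0,"claw":5.0}
    - {"tx":0,"ty":0,"tz":0.1,"ax":0,"ay":0,"az":0,"claw":5.0}
    - {"tx":0,"ty":0,"tz":0.1,"ax":0,"ay":0,"az":0,"claw":5.0}
    - {"tx":0,"ty":0,"tz":0,"ax":0,"ay":0,"az":0,"claw":5.0}
    - {"tx":0,"ty":0,"tz":0,"ax":0,"ay":0,"az":0,"claw":5.0}

```text
time_s: 6.98
tcp_pos: [0.5299, 0.0603, 0.0582]
ee_rot: [[-0.128, -0.992, 0.001], [-0.992, 0.128, -0.0], [0.0, -0.001, -1.0]]
wrist_force: [0.1, -1.0, -1.4]
gripper_width: 0.667
gripper_force: 30.0
```

>>> drive_tool:
  rows:
    - {"tx":0,"ty":0,"tz":0.1,"ax":0,"ay":0,"az":0,"claw":5.0}
    - {"tx":0,"ty":0,"tz":0.1,"ax":0,"ay":0,"az":0,"claw":5.0}
    - {"tx":0,"ty":0,"tz":0,"ax":0,"ay":0,"az":0,"claw":5.0}

```text
time_s: 7.23
tcp_pos: [0.5297, 0.0603, 0.0561]
ee_rot: [[-0.128, -0.992, 0.001], [-0.992, 0.128, -0.0], [0.0, -0.001, -1.0]]
wrist_force: [-0.1, 0.2, -1.5]
gripper_width: 0.665
gripper_force: 30.0
```

>>> drive_tool:
  rows:
    - {"tx":0,"ty":0,"tz":0.1,"ax":0,"ay":0,"az":0,"claw":5.0}
    - {"tx":0,"ty":0,"tz":0,"ax":0,"ay":0,"az":0,"claw":5.0}

```text
time_s: 7.4
tcp_pos: [0.5299, 0.0603, 0.056]
ee_rot: [[-0.127, -0.992, 0.001], [-0.992, 0.127, -0.0], [0.0, -0.001, -1.0]]
wrist_force: [-1.9, -0.2, 3.0]
gripper_width: 0.665
gripper_force: 30.0
```

```bash
python3 - <<'E'
from h import *
s=sense();print(s["tcp_pos"],s["wrist_force"],s["moment"])
E
```

```text
[0.52991502 0.06033499 0.05596102] [-1.90639311 -0.1531512   3.02015763] [0.14791736 0.46723039 0.00051748]
```

>>> drive_tool:
  rows:
    - {"tx":0,"ty":0,"tz":0,"ax":0,"ay":0,"az":0,"claw":6.5}
    - {"tx":0,"ty":0,"tz":0,"ax":0,"ay":0,"az":0,"claw":7.5}
    - {"tx":0,"ty":0,"tz":0,"ax":0,"ay":0,"az":0,"claw":8.7}
    - {"tx":0,"ty":0,"tz":0,"ax":0,"ay":0,"az":0,"claw":8.7}
    - {"tx":0,"ty":0,"tz":0,"ax":0,"ay":0,"az":0,"claw":8.7}
    - {"tx":0,"ty":0,"tz":-0.5,"ax":0,"ay":0,"az":0,"claw":8.7}
    - {"tx":0,"ty":0,"tz":-2.0,"ax":0,"ay":0,"az":0,"claw":8.7}
    - {"tx":0,"ty":0,"tz":-3.5,"ax":0,"ay":0,"az":0,"claw":8.7}
    - {"tx":0,"ty":0,"tz":-4.0,"ax":0,"ay":0,"az":0,"claw":8.7}
    - {"tx":0,"ty":0,"tz":-4.0,"ax":0,"ay":0,"az":0,"claw":8.7}

```text
time_s: 8.23
tcp_pos: [0.5292, 0.0601, 0.1969]
ee_rot: [[-0.128, -0.992, -0.0], [-0.992, 0.128, -0.001], [0.001, 0.0, -1.0]]
wrist_force: [2.0, 0.2, -0.2]
gripper_width: 1.001
gripper_force: 0.0
```

```bash
python3 - <<'E'
from h import *
A=cur();s=sense();print(s["time_s"],A[:3,3].round(4),s["gripper_width"])
plan(A,T([.4713,-.355,.19],RB),10)
E
```

```text
8.2333 [0.5292 0.0601 0.1969] 1.0005085791199242
10 x {'tx': np.float64(4.191), 'ty': np.float64(0.044), 'tz': np.float64(0.071), 'ax': np.float64(0.0), 'ay': np.float64(-0.0001), 'az': np.float64(0.0001)}
mid [ 0.506 -0.106  0.194] [ 0.489 -0.23   0.192] end [ 0.471 -0.355  0.19 ]
```

>>> drive_tool:
  rows:
    - {"tx":2.6,"ty":0,"tz":0,"ax":0,"ay":0,"az":0,"claw":8.7}
    - {"tx":4.0,"ty":0.05,"tz":0,"ax":0,"ay":0,"az":0,"claw":8.7}
    - {"tx":4.0,"ty":0.05,"tz":0,"ax":0,"ay":0,"az":0,"claw":8.7}
    - {"tx":4.0,"ty":0.05,"tz":0,"ax":0,"ay":0,"az":0,"claw":8.7}
    - {"tx":4.0,"ty":0.05,"tz":0,"ax":0,"ay":0,"az":0,"claw":8.7}
    - {"tx":4.0,"ty":0.05,"tz":0,"ax":0,"ay":0,"az":0,"claw":8.7}
    - {"tx":4.0,"ty":0.05,"tz":0,"ax":0,"ay":0,"az":0,"claw":8.7}
    - {"tx":4.0,"ty":0.05,"tz":0,"ax":0,"ay":0,"az":0,"claw":8.7}
    - {"tx":4.0,"ty":0.05,"tz":0,"ax":0,"ay":0,"az":0,"claw":8.7}
    - {"tx":4.0,"ty":0.05,"tz":0,"ax":0,"ay":0,"az":0,"claw":8.7}

```text
time_s: 9.07
tcp_pos: [0.4754, -0.3238, 0.1958]
ee_rot: [[-0.128, -0.992, 0.002], [-0.992, 0.128, -0.0], [0.0, -0.002, -1.0]]
wrist_force: [0.9, -0.0, 0.3]
gripper_width: 1.0
gripper_force: 0.0
```

>>> drive_tool:
  rows:
    - {"tx":2.6,"ty":0,"tz":0,"ax":0,"ay":0,"az":0,"claw":8.7}
    - {"tx":0.7,"ty":0,"tz":0,"ax":0,"ay":0,"az":0,"claw":8.7}
    - {"tx":0,"ty":0,"tz":0,"ax":0,"ay":0,"az":0,"claw":8.7}
    - {"tx":0,"ty":0,"tz":0,"ax":0,"ay":0,"az":0,"claw":8.7}

```text
time_s: 9.4
tcp_pos: [0.4716, -0.3543, 0.1952]
ee_rot: [[-0.128, -0.992, 0.001], [-0.992, 0.128, 0.0], [-0.0, -0.001, -1.0]]
wrist_force: [0.8, 0.5, -0.0]
gripper_width: 0.997
gripper_force: 0.0
```

```bash
python3 - <<'E'
from h import *
A=cur();s=sense();print(s["time_s"],A[:3,3].round(4),s["gripper_width"])
plan(A,T([.4713,-.355,.066],RB),6)
# verify beaker in pot
p,d=capture("top");W=cloud(d,"top");v,u=np.mgrid[:384,:512]
for z0,z1,nm in((.071,.085,'beaker'),(.045,.06,'pot')):
    m=(np.hypot(u-196,v-226)<28)&(W[...,2]>z0)&(W[...,2]<z1);c,R=circ(W[m][:,:2]);print(nm,m.sum(),c,R,np.quantile(W[m][:,2],[.1,.5,.9]))
E
```

```text
9.4 [ 0.4716 -0.3543  0.1952] 0.9972493086099079
6 x {'tx': np.float64(0.012), 'ty': np.float64(0.004), 'tz': np.float64(2.153), 'ax': np.float64(-0.0001), 'ay': np.float64(0.0001), 'az': np.float64(-0.0)}
mid [ 0.471 -0.355  0.131] [ 0.471 -0.355  0.088] end [ 0.471 -0.355  0.066]
beaker 133 [0.53045386 0.06021486] 0.02722619459570618 [0.07338078 0.07823898 0.08065295]
pot 245 [0.52946446 0.05955174] 0.036609724185513955 [0.04757104 0.05294646 0.05592215]
```

>>> drive_tool:
  rows:
    - {"tx":0.05,"ty":0,"tz":3.0,"ax":0,"ay":0,"az":0,"claw":8.7}
    - {"tx":0,"ty":0,"tz":3.0,"ax":0,"ay":0,"az":0,"claw":8.7}
    - {"tx":0,"ty":0,"tz":2.5,"ax":0,"ay":0,"az":0,"claw":8.7}
    - {"tx":0,"ty":0,"tz":2.0,"ax":0,"ay":0,"az":0,"claw":8.7}
    - {"tx":0,"ty":0,"tz":1.5,"ax":0,"ay":0,"az":0,"claw":8.7}
    - {"tx":0,"ty":0,"tz":0.9,"ax":0,"ay":0,"az":0,"claw":8.7}
    - {"tx":0,"ty":0,"tz":0,"ax":0,"ay":0,"az":0,"claw":8.7}
    - {"tx":0,"ty":0,"tz":0,"ax":0,"ay":0,"az":0,"claw":8.7}

```text
time_s: 10.12
tcp_pos: [0.4725, -0.3544, 0.0668]
ee_rot: [[-0.126, -0.992, 0.001], [-0.992, 0.126, -0.001], [0.0, -0.001, -1.0]]
wrist_force: [-1.0, -0.2, 0.3]
gripper_width: 0.999
gripper_force: 0.0
```

>>> drive_tool:
  rows:
    - {"tx":0,"ty":0,"tz":0,"ax":0,"ay":0,"az":0,"claw":5.0}
    - {"tx":0,"ty":0,"tz":0,"ax":0,"ay":0,"az":0,"claw":4.2}
    - {"tx":0,"ty":0,"tz":0,"ax":0,"ay":0,"az":0,"claw":3.8}
    - {"tx":0,"ty":0,"tz":0,"ax":0,"ay":0,"az":0,"claw":2.8}
    - {"tx":0,"ty":0,"tz":0,"ax":0,"ay":0,"az":0,"claw":2.8}
    - {"tx":0,"ty":0,"tz":0,"ax":0,"ay":0,"az":0,"claw":2.8}
    - {"tx":0,"ty":0,"tz":0,"ax":0,"ay":0,"az":0,"claw":2.8}
    - {"tx":0,"ty":0,"tz":0,"ax":0,"ay":0,"az":0,"claw":2.8}

```text
time_s: 10.78
tcp_pos: [0.4718, -0.3552, 0.0663]
ee_rot: [[-0.128, -0.992, 0.001], [-0.992, 0.128, -0.0], [-0.0, -0.001, -1.0]]
wrist_force: [1.3, -0.7, -0.1]
gripper_width: 0.479
gripper_force: 0.0
```

```bash
python3 - <<'E'
from h import *
A=cur();s=sense();print(s["time_s"],A[:3,3].round(4),s["gripper_width"],s["gripper_force"])
U=A.copy();U[2,3]=.25
plan(U,T([.5304,.0602,.25],RB),10)
E
```

```text
10.7833 [ 0.4718 -0.3552  0.0663] 0.4785676551512571 0.0
10 x {'tx': np.float64(-4.195), 'ty': np.float64(-0.05), 'tz': np.float64(0.0), 'ax': np.float64(-0.0001), 'ay': np.float64(0.0), 'az': np.float64(0.0)}
mid [ 0.495 -0.189  0.25 ] [ 0.513 -0.064  0.25 ] end [0.53 0.06 0.25]
```

>>> drive_tool:
  rows:
    - {"tx":0,"ty":0,"tz":0,"ax":0,"ay":0,"az":0,"claw":2.8}
    - {"tx":0,"ty":0,"tz":0,"ax":0,"ay":0,"az":0,"claw":2.8}
    - {"tx":0,"ty":0,"tz":0,"ax":0,"ay":0,"az":0,"claw":2.8}
    - {"tx":0,"ty":0,"tz":0,"ax":0,"ay":0,"az":0,"claw":2.8}

```text
time_s: 11.12
tcp_pos: [0.4718, -0.3551, 0.0663]
ee_rot: [[-0.128, -0.992, 0.001], [-0.992, 0.128, -0.0], [-0.0, -0.001, -1.0]]
wrist_force: [-0.0, -0.4, 0.4]
gripper_width: 0.396
gripper_force: 30.1
```

>>> drive_tool:
  rows:
    - {"tx":0,"ty":0,"tz":-2.0,"ax":0,"ay":0,"az":0,"claw":2.8}
    - {"tx":0,"ty":0,"tz":-3.5,"ax":0,"ay":0,"az":0,"claw":2.8}
    - {"tx":0,"ty":0,"tz":-3.5,"ax":0,"ay":0,"az":0,"claw":2.8}
    - {"tx":-1.0,"ty":0,"tz":-3.5,"ax":0,"ay":0,"az":0,"claw":2.8}
    - {"tx":-2.0,"ty":0,"tz":-2.0,"ax":0,"ay":0,"az":0,"claw":2.8}
    - {"tx":-3.5,"ty":0,"tz":0,"ax":0,"ay":0,"az":0,"claw":2.8}
    - {"tx":-4.0,"ty":-0.1,"tz":0,"ax":0,"ay":0,"az":0,"claw":2.8}
    - {"tx":-4.0,"ty":-0.1,"tz":0,"ax":0,"ay":0,"az":0,"claw":2.8}
    - {"tx":-4.0,"ty":-0.1,"tz":0,"ax":0,"ay":0,"az":0,"claw":2.8}
    - {"tx":-4.0,"ty":-0.1,"tz":0,"ax":0,"ay":0,"az":0,"claw":2.8}

```text
time_s: 11.95
tcp_pos: [0.5041, -0.1307, 0.2113]
ee_rot: [[-0.128, -0.992, 0.001], [-0.992, 0.128, 0.0], [-0.0, -0.001, -1.0]]
wrist_force: [-0.3, 0.9, -1.1]
gripper_width: 0.394
gripper_force: 30.1
```

>>> drive_tool:
  rows:
    - {"tx":-4.0,"ty":-0.1,"tz":0,"ax":0,"ay":0,"az":0,"claw":2.8}
    - {"tx":-4.0,"ty":0,"tz":0,"ax":0,"ay":0,"az":0,"claw":2.8}
    - {"tx":-4.0,"ty":0,"tz":0,"ax":0,"ay":0,"az":0,"claw":2.8}
    - {"tx":-3.5,"ty":0,"tz":0,"ax":0,"ay":0,"az":0,"claw":2.8}
    - {"tx":-2.5,"ty":0,"tz":0,"ax":0,"ay":0,"az":0,"claw":2.8}
    - {"tx":-1.4,"ty":0,"tz":0,"ax":0,"ay":0,"az":0,"claw":2.8}
    - {"tx":0,"ty":0,"tz":0,"ax":0,"ay":0,"az":0,"claw":2.8}
    - {"tx":0,"ty":0,"tz":0,"ax":0,"ay":0,"az":0,"claw":2.8}
    - {"tx":0,"ty":0,"tz":0,"ax":0,"ay":0,"az":0,"claw":2.8}

```text
time_s: 12.7
tcp_pos: [0.5298, 0.059, 0.2111]
ee_rot: [[-0.128, -0.992, 0.0], [-0.992, 0.128, -0.001], [0.0, -0.0, -1.0]]
wrist_force: [-0.2, 0.0, -1.2]
gripper_width: 0.399
gripper_force: 30.1
```

```bash
python3 - <<'E'
from h import *
A=cur();s=sense();print(s["time_s"],A.round(4),s["gripper_width"],s["gripper_force"],s["wrist_force"])
plan(A,T([.5304,.0602,A[2,3]],RB),1)
p,d=capture("side");cv2.imwrite("pics/s2.png",cv2.resize(p[100:250,120:320,::-1],(800,600)))
E
```

```text
12.7 [[-1.285e-01 -9.917e-01  1.000e-04  5.298e-01]
 [-9.917e-01  1.285e-01 -5.000e-04  5.900e-02]
 [ 5.000e-04 -2.000e-04 -1.000e+00  2.111e-01]
 [ 0.000e+00  0.000e+00  0.000e+00  1.000e+00]] 0.3990350156945632 30.121942832312243 [-0.23455295  0.0118689  -1.1521687 ]
1 x {'tx': np.float64(-0.129), 'ty': np.float64(-0.044), 'tz': np.float64(-0.0), 'ax': np.float64(-0.0002), 'ay': np.float64(-0.0005), 'az': np.float64(-0.0004)}
mid [0.53  0.06  0.211] [0.53  0.06  0.211] end [0.53  0.06  0.211]
```

View pics/s2.png

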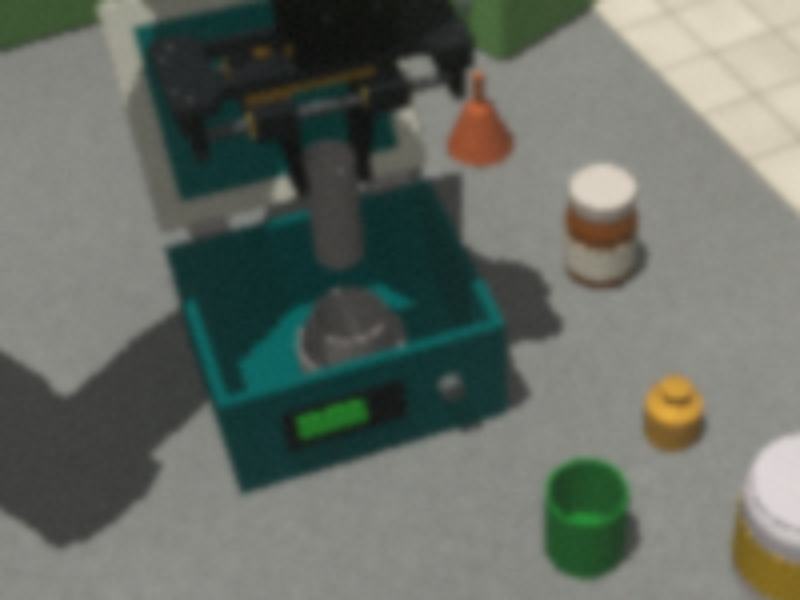

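The cup hangs at (337,210), upright above the seated beaker at (350,320). I'll lower it.

>>> drive_tool:
  rows:
    - {"tx":-0.13,"ty":-0.04,"tz":1.5,"ax":0,"ay":0,"az":0,"claw":2.8}
    - {"tx":0,"ty":0,"tz":1.5,"ax":0,"ay":0,"az":0,"claw":2.8}
    - {"tx":0,"ty":0,"tz":1.5,"ax":0,"ay":0,"az":0,"claw":2.8}
    - {"tx":0,"ty":0,"tz":1.5,"ax":0,"ay":0,"az":0,"claw":2.8}
    - {"tx":0,"ty":0,"tz":1.5,"ax":0,"ay":0,"az":0,"claw":2.8}
    - {"tx":0,"ty":0,"tz":1.5,"ax":0,"ay":0,"az":0,"claw":2.8}
    - {"tx":0,"ty":0,"tz":1.2,"ax":0,"ay":0,"az":0,"claw":2.8}
    - {"tx":0,"ty":0,"tz":1.0,"ax":0,"ay":0,"az":0,"claw":2.8}
    - {"tx":0,"ty":0,"tz":0.6,"ax":0,"ay":0,"az":0,"claw":2.8}
    - {"tx":0,"ty":0,"tz":0.3,"ax":0,"ay":0,"az":0,"claw":2.8}

```text
time_s: 13.58
tcp_pos: [0.5306, 0.0602, 0.0896]
ee_rot: [[-0.129, -0.992, -0.0], [-0.992, 0.129, -0.001], [0.001, 0.0, -1.0]]
wrist_force: [1.1, 0.0, -1.0]
gripper_width: 0.397
gripper_force: 30.1
```

>>> drive_tool:
  rows:
    - {"tx":0,"ty":0,"tz":0.2,"ax":0,"ay":0,"az":0,"claw":2.8}
    - {"tx":0,"ty":0,"tz":0.2,"ax":0,"ay":0,"az":0,"claw":2.8}
    - {"tx":0,"ty":0,"tz":0.1,"ax":0,"ay":0,"az":0,"claw":2.8}
    - {"tx":0,"ty":0,"tz":0,"ax":0,"ay":0,"az":0,"claw":2.8}
    - {"tx":0,"ty":0,"tz":0,"ax":0,"ay":0,"az":0,"claw":2.8}

```text
time_s: 14.0
tcp_pos: [0.5311, 0.0612, 0.0857]
ee_rot: [[-0.127, -0.992, 0.002], [-0.992, 0.127, 0.0], [-0.0, -0.002, -1.0]]
wrist_force: [-0.6, -0.2, -1.1]
gripper_width: 0.4
gripper_force: 30.1
```

>>> drive_tool:
  rows:
    - {"tx":0.05,"ty":0,"tz":0.1,"ax":0,"ay":0,"az":0,"claw":2.8}
    - {"tx":0,"ty":0,"tz":0.1,"ax":0,"ay":0,"az":0,"claw":2.8}
    - {"tx":0,"ty":0,"tz":0.1,"ax":0,"ay":0,"az":0,"claw":2.8}
    - {"tx":0,"ty":0,"tz":0,"ax":0,"ay":0,"az":0,"claw":2.8}

```text
time_s: 14.33
tcp_pos: [0.5308, 0.0606, 0.0823]
ee_rot: [[-0.128, -0.992, 0.001], [-0.992, 0.128, -0.0], [0.0, -0.001, -1.0]]
wrist_force: [-0.1, 0.0, -2.0]
gripper_width: 0.397
gripper_force: 30.1
```

>>> drive_tool:
  rows:
    - {"tx":0,"ty":0,"tz":0.1,"ax":0,"ay":0,"az":0,"claw":2.8}
    - {"tx":0,"ty":0,"tz":0,"ax":0,"ay":0,"az":0,"claw":2.8}

```text
time_s: 14.5
tcp_pos: [0.531, 0.0606, 0.0822]
ee_rot: [[-0.127, -0.992, 0.001], [-0.992, 0.127, -0.0], [0.0, -0.001, -1.0]]
wrist_force: [-1.3, 0.1, 4.7]
gripper_width: 0.395
gripper_force: 30.2
```

>>> drive_tool:
  rows:
    - {"tx":0,"ty":0,"tz":0,"ax":0,"ay":0,"az":0,"claw":4.2}
    - {"tx":0,"ty":0,"tz":0,"ax":0,"ay":0,"az":0,"claw":5.0}
    - {"tx":0,"ty":0,"tz":0,"ax":0,"ay":0,"az":0,"claw":6.0}
    - {"tx":0,"ty":0,"tz":0,"ax":0,"ay":0,"az":0,"claw":6.0}
    - {"tx":0,"ty":0,"tz":0,"ax":0,"ay":0,"az":0,"claw":6.0}
    - {"tx":0,"ty":0,"tz":-0.5,"ax":0,"ay":0,"az":0,"claw":6.0}
    - {"tx":0,"ty":0,"tz":-2.0,"ax":0,"ay":0,"az":0,"claw":6.0}
    - {"tx":0,"ty":0,"tz":-3.5,"ax":0,"ay":0,"az":0,"claw":6.0}
    - {"tx":0,"ty":0,"tz":-4.0,"ax":0,"ay":0,"az":0,"claw":6.0}
    - {"tx":0,"ty":0,"tz":-4.0,"ax":0,"ay":0,"az":0,"claw":6.0}

```text
time_s: 15.33
tcp_pos: [0.5301, 0.0603, 0.2229]
ee_rot: [[-0.128, -0.992, -0.0], [-0.992, 0.128, -0.001], [0.001, 0.0, -1.0]]
wrist_force: [1.0, 1.0, -0.7]
gripper_width: 0.685
gripper_force: 0.0
```

```bash
python3 - <<'E'
from h import *
s=sense();print(s["time_s"],s["tcp_pos"],s["gripper_width"])
f=np.load("pics/top0.npz");p,d=f["p"],f["d"];W=cloud(d,"top")
o=np.array([.52506,.0753,0])+.085*CY+.108*Z
L=(W-o)@np.c_[CX,CY,Z];l=L[...,1:]
ok=(d>0)&(abs(L[...,0])<.14)&(l[...,1]>.02)&(l[...,1]<.25)&(l[...,0]<.2)&(l[...,0]>-.02)
X=L[ok]
# lid plate front points: along-lid r<.16
r=np.hypot(X[:,1],X[:,2]);a=np.arctan2(X[:,2],-X[:,1])
q=(r<.16)&(r>.05);pf=np.polyfit(X[q][:,2],X[q][:,1],1);print('lid n',q.sum(),'angle',np.pi/2+np.arctan(pf[0]),'offset y at hinge',pf[1], 'xmid',X[q][:,0].min(),X[q][:,0].max())
b=(r>.195)&(r<.235)&(abs(X[:,0])<.05);B=X[b];print('bar n',b.sum(),'mean',B.mean(0),'med r',np.median(r[b]),'ang',np.median(a[b]),'yaw slope',np.polyfit(B[:,0],B[:,1],1)[0])
b2=(r>.2)&(r<.235);print('bar x range',X[b2][:,0].min(),X[b2][:,0].max())
E
```

```text
15.3333 [0.53011144 0.06029906 0.22289654] 0.6850801980287599
lid n 5227 angle 2.0697552878988583 offset y at hinge -0.0074700911581438885 xmid -0.10498518622322735 0.1053903797720936
bar n 479 mean [-0.00075577  0.09950175  0.19378161] med r 0.2185373253349325 ang 2.041865613695012 yaw slope -0.0011421734747679717
bar x range -0.0658413306227412 0.06556700997206005
```

```bash
cat >> h.py <<'E'
O=np.array([.52506,.0753,0])+.0837*CY+.108*Z   # hinge
def lidpose(th,off=.215,tip=.019):
    u=-np.cos(th)*CY+np.sin(th)*Z;y=np.sin(th)*CY+np.cos(th)*Z
    return T(O+u*(off-tip),rot(y,-u))
E
python3 - <<'E'
from h import *
A=cur();print(lidpose(2.07).round(4))
U=A.copy();U[2,3]=.40
S=lidpose(2.07,tip=-.085);M=plan(U,S,14)
G=lidpose(2.07);plan(S,G,6)
E
```

```text
[[-0.9918  0.1125 -0.0613  0.5478]
 [ 0.1281  0.8707 -0.4748  0.2514]
 [ 0.     -0.4787 -0.878   0.2801]
 [ 0.      0.      0.      1.    ]]
14 x {'tx': np.float64(-1.415), 'ty': np.float64(1.317), 'tz': np.float64(-0.199), 'ax': np.float64(0.0279), 'ay': np.float64(0.0279), 'az': np.float64(0.1097)}
mid [0.493 0.148 0.402] [0.507 0.242 0.389] end [0.554 0.301 0.371]
6 x {'tx': np.float64(-0.0), 'ty': np.float64(-0.0), 'tz': np.float64(1.733), 'ax': np.float64(-0.0), 'ay': np.float64(0.0), 'az': np.float64(0.0)}
mid [0.551 0.276 0.326] [0.549 0.26  0.295] end [0.548 0.251 0.28 ]
```

>>> drive_tool:
  rows:
    - {"tx":0,"ty":0,"tz":-3.5,"ax":0,"ay":0,"az":0,"claw":6.0}
    - {"tx":0,"ty":0,"tz":-3.6,"ax":0,"ay":0,"az":0,"claw":6.0}
    - {"tx":0,"ty":0,"tz":-3.6,"ax":0,"ay":0,"az":0,"claw":6.0}
    - {"tx":0,"ty":0,"tz":-3.5,"ax":0,"ay":0,"az":0,"claw":6.0}
    - {"tx":0,"ty":0,"tz":-3.5,"ax":0,"ay":0,"az":0,"claw":6.0}
    - {"tx":-1.42,"ty":1.32,"tz":-0.2,"ax":0.028,"ay":0.028,"az":0.11,"claw":6.0}
    - {"tx":-1.42,"ty":1.32,"tz":-0.2,"ax":0.028,"ay":0.028,"az":0.11,"claw":6.0}
    - {"tx":-1.42,"ty":1.32,"tz":-0.2,"ax":0.028,"ay":0.028,"az":0.11,"claw":6.0}
    - {"tx":-1.42,"ty":1.32,"tz":-0.2,"ax":0.028,"ay":0.028,"az":0.11,"claw":6.0}
    - {"tx":-1.42,"ty":1.32,"tz":-0.2,"ax":0.028,"ay":0.028,"az":0.11,"claw":6.0}

```text
time_s: 16.17
tcp_pos: [0.492, 0.1493, 0.4021]
ee_rot: [[-0.637, -0.767, 0.076], [-0.766, 0.617, -0.181], [0.092, -0.173, -0.981]]
wrist_force: [-0.1, -0.1, 0.5]
gripper_width: 0.69
gripper_force: 0.0
```

```bash
python3 - <<'E'
from h import *
A=cur();s=sense();print(s["time_s"],A.round(3),s["joints"].round(1))
plan(A,lidpose(2.07,tip=-.085),9)
E
```

```text
16.1667 [[-0.637 -0.767  0.076  0.492]
 [-0.766  0.617 -0.181  0.149]
 [ 0.092 -0.173 -0.981  0.402]
 [ 0.     0.     0.     1.   ]] [ 41.5   6.6  -0.1  10.7 -87.1 -81.7]
9 x {'tx': np.float64(-1.41), 'ty': np.float64(1.31), 'tz': np.float64(-0.199), 'ax': np.float64(0.0278), 'ay': np.float64(0.0281), 'az': np.float64(0.1088)}
mid [0.5   0.225 0.392] [0.527 0.275 0.38 ] end [0.554 0.301 0.371]
```

>>> drive_tool:
  rows:
    - {"tx":-1.41,"ty":1.31,"tz":-0.2,"ax":0.028,"ay":0.028,"az":0.109,"claw":6.0}
    - {"tx":-1.41,"ty":1.31,"tz":-0.2,"ax":0.028,"ay":0.028,"az":0.109,"claw":6.0}
    - {"tx":-1.41,"ty":1.31,"tz":-0.2,"ax":0.028,"ay":0.028,"az":0.109,"claw":6.0}
    - {"tx":-1.41,"ty":1.31,"tz":-0.2,"ax":0.028,"ay":0.028,"az":0.109,"claw":6.0}
    - {"tx":-1.41,"ty":1.31,"tz":-0.2,"ax":0.028,"ay":0.028,"az":0.109,"claw":6.0}
    - {"tx":-1.41,"ty":1.31,"tz":-0.2,"ax":0.028,"ay":0.028,"az":0.109,"claw":6.0}
    - {"tx":-1.41,"ty":1.31,"tz":-0.2,"ax":0.028,"ay":0.028,"az":0.109,"claw":6.0}
    - {"tx":-1.41,"ty":1.31,"tz":-0.2,"ax":0.028,"ay":0.028,"az":0.109,"claw":6.0}
    - {"tx":-1.41,"ty":1.31,"tz":-0.2,"ax":0.028,"ay":0.028,"az":0.109,"claw":6.0}
    - {"tx":0,"ty":0,"tz":0,"ax":0,"ay":0,"az":0,"claw":6.0}

```text
time_s: 17.0
tcp_pos: [0.5561, 0.3035, 0.3635]
ee_rot: [[-0.992, 0.108, -0.066], [0.127, 0.867, -0.481], [0.005, -0.486, -0.874]]
wrist_force: [-0.2, -0.0, -3.9]
gripper_width: 0.691
gripper_force: 0.0
```

```bash
python3 - <<'E'
from h import *
A=cur();s=sense();print(s["time_s"],A.round(3),s["joints"].round(1))
plan(A,lidpose(2.07,tip=-.085),1)
p,d=capture("top");np.savez("pics/t3.npz",p=p,d=d)
W=cloud(d,"top");v,u=np.mgrid[:384,:512]
for z0,z1,nm in((.092,.115,'cup'),(.071,.088,'beaker'),(.045,.06,'pot')):
    m=(np.hypot(u-196,v-226)<28)&(W[...,2]>z0)&(W[...,2]<z1)
    if m.sum()>5:c,R=circ(W[m][:,:2]);print(nm,m.sum(),c,R,np.quantile(W[m][:,2],[.1,.5,.9]))
p,d=capture("side");cv2.imwrite("pics/s3.png",cv2.resize(p[20:230,80:360,::-1],(800,600)))
E
```

```text
17.0 [[-0.992  0.108 -0.066  0.556]
 [ 0.127  0.867 -0.481  0.303]
 [ 0.005 -0.486 -0.874  0.364]
 [ 0.     0.     0.     1.   ]] [  50.2   31.1   23.5   15.6 -107.1 -146.1]
1 x {'tx': np.float64(0.163), 'ty': np.float64(-0.642), 'tz': np.float64(-0.541), 'ax': np.float64(-0.0082), 'ay': np.float64(-0.0042), 'az': np.float64(0.0037)}
mid [0.554 0.301 0.371] [0.554 0.301 0.371] end [0.554 0.301 0.371]
cup 131 [0.52616323 0.03062778] 0.03467135214420206 [0.09801831 0.10286216 0.10569465]
beaker 174 [0.53018966 0.06042634] 0.02506152962183535 [0.0738062  0.07803655 0.08223143]
pot 256 [0.52949325 0.06013219] 0.03555535497355878 [0.04782179 0.05277497 0.05631321]
```

View pics/s3.png

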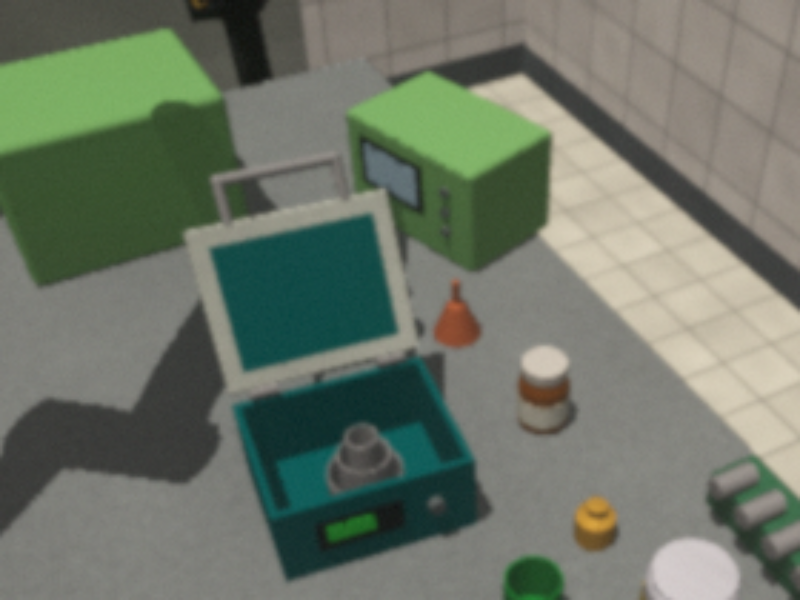

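The cup, beaker and pot are nested at (362,455). The gripper is mostly out of view above the bar, at about (255,40). The pose is a few mm off, so I'll check that it has settled.

```bash
python3 - <<'E'
from h import *
A=cur();s=sense();print(s["time_s"],s["wrist_force"],s["joint_velocities"].round(1))
plan(A,lidpose(2.07,tip=-.085),1)
E
```

```text
17.1 [-0.63983533 -0.08992542  0.25435368] [ 0.1 -4.1 -0.4  0.8 -0.1  0.2]
1 x {'tx': np.float64(0.05), 'ty': np.float64(-0.234), 'tz': np.float64(-0.283), 'ax': np.float64(-0.0044), 'ay': np.float64(-0.0007), 'az': np.float64(0.0059)}
mid [0.554 0.301 0.371] [0.554 0.301 0.371] end [0.554 0.301 0.371]
```

>>> drive_tool:
  rows:
    - {"tx":0,"ty":-0.1,"tz":0.5,"ax":0,"ay":0,"az":0.004,"claw":6.0}
    - {"tx":0,"ty":0,"tz":1.0,"ax":0,"ay":0,"az":0,"claw":6.0}
    - {"tx":0,"ty":0,"tz":1.0,"ax":0,"ay":0,"az":0,"claw":6.0}
    - {"tx":0,"ty":0,"tz":0.5,"ax":0,"ay":0,"az":0,"claw":6.0}
    - {"tx":0,"ty":0,"tz":0,"ax":0,"ay":0,"az":0,"claw":6.0}
    - {"tx":0,"ty":0,"tz":0,"ax":0,"ay":0,"az":0,"claw":6.0}
    - {"tx":0,"ty":0,"tz":0,"ax":0,"ay":0,"az":0,"claw":6.0}

```text
time_s: 17.68
tcp_pos: [0.5524, 0.2855, 0.3455]
ee_rot: [[-0.992, 0.113, -0.059], [0.127, 0.871, -0.475], [-0.003, -0.478, -0.878]]
wrist_force: [0.1, 0.3, -0.0]
gripper_width: 0.689
gripper_force: 0.0
```

```bash
python3 - <<'E'
from h import *
A=cur();s=sense();print(s["time_s"],s["wrist_force"])
plan(A,lidpose(2.07),1)
E
```

```text
17.6833 [ 0.11999755  0.26036285 -0.0184117 ]
1 x {'tx': np.float64(0.034), 'ty': np.float64(0.106), 'tz': np.float64(7.394), 'ax': np.float64(0.0005), 'ay': np.float64(0.0027), 'az': np.float64(-0.0006)}
mid [0.548 0.251 0.28 ] [0.548 0.251 0.28 ] end [0.548 0.251 0.28 ]
```

>>> drive_tool:
  rows:
    - {"tx":0,"ty":0.1,"tz":1.5,"ax":0,"ay":0,"az":0,"claw":6.0}
    - {"tx":0,"ty":0,"tz":1.5,"ax":0,"ay":0,"az":0,"claw":6.0}
    - {"tx":0,"ty":0,"tz":1.5,"ax":0,"ay":0,"az":0,"claw":6.0}
    - {"tx":0,"ty":0,"tz":1.2,"ax":0,"ay":0,"az":0,"claw":6.0}
    - {"tx":0,"ty":0,"tz":1.0,"ax":0,"ay":0,"az":0,"claw":6.0}
    - {"tx":0,"ty":0,"tz":0.7,"ax":0,"ay":0,"az":0,"claw":6.0}
    - {"tx":0,"ty":0,"tz":0,"ax":0,"ay":0,"az":0,"claw":6.0}
    - {"tx":0,"ty":0,"tz":0,"ax":0,"ay":0,"az":0,"claw":4.0}
    - {"tx":0,"ty":0,"tz":0,"ax":0,"ay":0,"az":0,"claw":3.0}
    - {"tx":0,"ty":0,"tz":0,"ax":0,"ay":0,"az":0,"claw":2.5}

```text
time_s: 18.52
tcp_pos: [0.5484, 0.2519, 0.2795]
ee_rot: [[-0.992, 0.113, -0.059], [0.127, 0.871, -0.475], [-0.002, -0.479, -0.878]]
wrist_force: [-0.1, 0.2, 0.2]
gripper_width: 0.543
gripper_force: 0.0
```

```bash
python3 - <<'E'
from h import *
A=cur();s=sense();print(s["time_s"],s["wrist_force"],s["gripper_width"])
plan(A,lidpose(2.07),1)
p,d=capture("side");cv2.imwrite("pics/s4.png",cv2.resize(p[40:190,100:300,::-1],(800,600)))
E
```

```text
18.5167 [-0.05774284  0.19914956  0.235849  ] 0.5433552764244057
1 x {'tx': np.float64(0.051), 'ty': np.float64(-0.078), 'tz': np.float64(-0.026), 'ax': np.float64(-0.0), 'ay': np.float64(0.0024), 'az': np.float64(-0.0003)}
mid [0.548 0.251 0.28 ] [0.548 0.251 0.28 ] end [0.548 0.251 0.28 ]
```

View pics/s4.png

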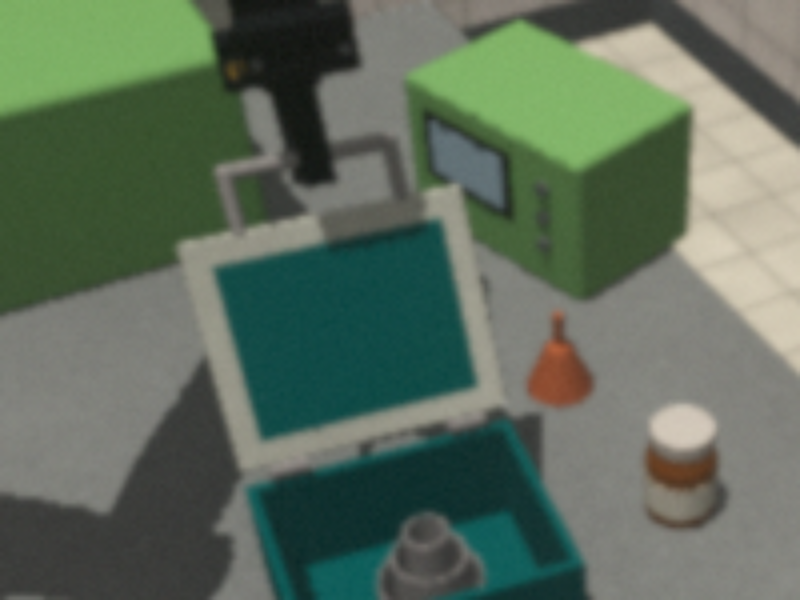

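The finger at (305,130) straddles the middle of the bar, which runs from (225,165) to (390,140). The fingers can close on it.

>>> drive_tool:
  rows:
    - {"tx":0,"ty":-0.08,"tz":0,"ax":0,"ay":0,"az":0,"claw":2.0}
    - {"tx":0,"ty":0,"tz":0,"ax":0,"ay":0,"az":0,"claw":2.0}
    - {"tx":0,"ty":0,"tz":0,"ax":0,"ay":0,"az":0,"claw":2.0}
    - {"tx":0,"ty":0,"tz":0,"ax":0,"ay":0,"az":0,"claw":1.6}
    - {"tx":0,"ty":0,"tz":0,"ax":0,"ay":0,"az":0,"claw":1.4}
    - {"tx":0,"ty":0,"tz":0,"ax":0,"ay":0,"az":0,"claw":0.6}
    - {"tx":0,"ty":0,"tz":0,"ax":0,"ay":0,"az":0,"claw":0.6}
    - {"tx":0,"ty":0,"tz":0,"ax":0,"ay":0,"az":0,"claw":0.6}
    - {"tx":0,"ty":0,"tz":0,"ax":0,"ay":0,"az":0,"claw":0.6}
    - {"tx":0,"ty":0,"tz":0,"ax":0,"ay":0,"az":0,"claw":0.6}

```text
time_s: 19.4
tcp_pos: [0.5478, 0.2498, 0.2796]
ee_rot: [[-0.992, 0.113, -0.061], [0.128, 0.869, -0.477], [-0.001, -0.481, -0.877]]
wrist_force: [0.7, -3.7, 1.8]
gripper_width: 0.128
gripper_force: 30.0
```

```bash
python3 - <<'E'
from h import *
A=cur();s=sense();print(s["time_s"],s["wrist_force"],s["gripper_width"],s["gripper_force"],A[:3].round(4))
plan(A,lidpose(2.07),1)
# rotate about hinge: row increments for tool-frame
plan(lidpose(2.07),lidpose(1.571),40)
E
```

```text
19.4 [ 0.65286144 -3.68783897  1.79883132] 0.12807445070873794 29.978588595986366 [[-9.917e-01  1.128e-01 -6.090e-02  5.478e-01]
 [ 1.282e-01  8.693e-01 -4.773e-01  2.498e-01]
 [-9.000e-04 -4.812e-01 -8.766e-01  2.796e-01]]
1 x {'tx': np.float64(0.022), 'ty': np.float64(0.114), 'tz': np.float64(-0.116), 'ax': np.float64(-0.0028), 'ay': np.float64(0.0007), 'az': np.float64(-0.0006)}
mid [0.548 0.251 0.28 ] [0.548 0.251 0.28 ] end [0.548 0.251 0.28 ]
40 x {'tx': np.float64(-0.0), 'ty': np.float64(-0.245), 'tz': np.float64(0.002), 'ax': np.float64(-0.0125), 'ay': np.float64(0.0), 'az': np.float64(0.0)}
mid [0.544 0.22  0.294] [0.54  0.19  0.301] end [0.536 0.158 0.304]
```

>>> drive_tool:
  rows:
    - {"tx":0,"ty":-0.1,"tz":0,"ax":-0.005,"ay":0,"az":0,"claw":0.6}
    - {"tx":0,"ty":-0.196,"tz":0.001,"ax":-0.01,"ay":0,"az":0,"claw":0.6}
    - {"tx":0,"ty":-0.196,"tz":0.001,"ax":-0.01,"ay":0,"az":0,"claw":0.6}
    - {"tx":0,"ty":-0.196,"tz":0.001,"ax":-0.01,"ay":0,"az":0,"claw":0.6}
    - {"tx":0,"ty":-0.196,"tz":0.001,"ax":-0.01,"ay":0,"az":0,"claw":0.6}
    - {"tx":0,"ty":-0.196,"tz":0.001,"ax":-0.01,"ay":0,"az":0,"claw":0.6}
    - {"tx":0,"ty":-0.196,"tz":0.001,"ax":-0.01,"ay":0,"az":0,"claw":0.6}
    - {"tx":0,"ty":-0.196,"tz":0.001,"ax":-0.01,"ay":0,"az":0,"claw":0.6}
    - {"tx":0,"ty":-0.196,"tz":0.001,"ax":-0.01,"ay":0,"az":0,"claw":0.6}
    - {"tx":0,"ty":-0.196,"tz":0.001,"ax":-0.01,"ay":0,"az":0,"claw":0.6}

```text
time_s: 20.23
tcp_pos: [0.5458, 0.2338, 0.2874]
ee_rot: [[-0.992, 0.118, -0.049], [0.128, 0.912, -0.39], [-0.001, -0.393, -0.919]]
wrist_force: [-0.8, 0.5, -0.5]
gripper_width: 0.124
gripper_force: 30.0
```

>>> drive_tool:
  rows:
    - {"tx":0,"ty":-0.196,"tz":0.001,"ax":-0.01,"ay":0,"az":0,"claw":0.6}
    - {"tx":0,"ty":-0.196,"tz":0.001,"ax":-0.01,"ay":0,"az":0,"claw":0.6}
    - {"tx":0,"ty":-0.196,"tz":0.001,"ax":-0.01,"ay":0,"az":0,"claw":0.6}
    - {"tx":0,"ty":-0.196,"tz":0.001,"ax":-0.01,"ay":0,"az":0,"claw":0.6}
    - {"tx":0,"ty":-0.196,"tz":0.001,"ax":-0.01,"ay":0,"az":0,"claw":0.6}
    - {"tx":0,"ty":-0.196,"tz":0.001,"ax":-0.01,"ay":0,"az":0,"claw":0.6}
    - {"tx":0,"ty":-0.196,"tz":0.001,"ax":-0.01,"ay":0,"az":0,"claw":0.6}
    - {"tx":0,"ty":-0.196,"tz":0.001,"ax":-0.01,"ay":0,"az":0,"claw":0.6}
    - {"tx":0,"ty":-0.196,"tz":0.001,"ax":-0.01,"ay":0,"az":0,"claw":0.6}
    - {"tx":0,"ty":-0.196,"tz":0.001,"ax":-0.01,"ay":0,"az":0,"claw":0.6}

```text
time_s: 21.07
tcp_pos: [0.5434, 0.2156, 0.2943]
ee_rot: [[-0.992, 0.122, -0.037], [0.128, 0.946, -0.297], [-0.001, -0.3, -0.954]]
wrist_force: [-1.2, 0.8, 0.4]
gripper_width: 0.122
gripper_force: 30.0
```

>>> drive_tool:
  rows:
    - {"tx":0,"ty":-0.196,"tz":0.001,"ax":-0.01,"ay":0,"az":0,"claw":0.6}
    - {"tx":0,"ty":-0.196,"tz":0.001,"ax":-0.01,"ay":0,"az":0,"claw":0.6}
    - {"tx":0,"ty":-0.196,"tz":0.001,"ax":-0.01,"ay":0,"az":0,"claw":0.6}
    - {"tx":0,"ty":-0.196,"tz":0.001,"ax":-0.01,"ay":0,"az":0,"claw":0.6}
    - {"tx":0,"ty":-0.196,"tz":0.001,"ax":-0.01,"ay":0,"az":0,"claw":0.6}
    - {"tx":0,"ty":-0.196,"tz":0.001,"ax":-0.01,"ay":0,"az":0,"claw":0.6}
    - {"tx":0,"ty":-0.196,"tz":0.001,"ax":-0.01,"ay":0,"az":0,"claw":0.6}
    - {"tx":0,"ty":-0.196,"tz":0.001,"ax":-0.01,"ay":0,"az":0,"claw":0.6}
    - {"tx":0,"ty":-0.196,"tz":0.001,"ax":-0.01,"ay":0,"az":0,"claw":0.6}
    - {"tx":0,"ty":-0.196,"tz":0.001,"ax":-0.01,"ay":0,"az":0,"claw":0.6}

```text
time_s: 21.9
tcp_pos: [0.541, 0.1968, 0.2993]
ee_rot: [[-0.992, 0.125, -0.025], [0.128, 0.971, -0.201], [-0.001, -0.203, -0.979]]
wrist_force: [-1.7, 1.6, 1.8]
gripper_width: 0.124
gripper_force: 30.0
```

```bash
python3 - <<'E'
from h import *
A=cur();s=sense();print(s["time_s"],s["wrist_force"],s["moment"],s["gripper_width"],s["joints"].round(1))
th=np.pi/2+np.arctan2(-A[:3,2]@CY,-A[2,2]);print(th);plan(A,lidpose(th),1)
E
```

```text
21.9 [-1.69520352  1.60718521  1.81511755] [ 0.58806102  0.09044826 -0.07683945] 0.12416613674649606 [  40.4   18.     1.5    8.   -82.2 -139.4]
1.7751379237760765
1 x {'tx': np.float64(0.024), 'ty': np.float64(0.079), 'tz': np.float64(-0.083), 'ax': np.float64(-0.0), 'ay': np.float64(0.0013), 'az': np.float64(0.0003)}
mid [0.541 0.198 0.3  ] [0.541 0.198 0.3  ] end [0.541 0.198 0.3  ]
```

>>> drive_tool:
  rows:
    - {"tx":0,"ty":-0.196,"tz":0.001,"ax":-0.01,"ay":0,"az":0,"claw":0.6}
    - {"tx":0,"ty":-0.196,"tz":0.001,"ax":-0.01,"ay":0,"az":0,"claw":0.6}
    - {"tx":0,"ty":-0.196,"tz":0.001,"ax":-0.01,"ay":0,"az":0,"claw":0.6}
    - {"tx":0,"ty":-0.196,"tz":0.001,"ax":-0.01,"ay":0,"az":0,"claw":0.6}
    - {"tx":0,"ty":-0.196,"tz":0.001,"ax":-0.01,"ay":0,"az":0,"claw":0.6}
    - {"tx":0,"ty":-0.196,"tz":0.001,"ax":-0.01,"ay":0,"az":0,"claw":0.6}
    - {"tx":0,"ty":-0.196,"tz":0.001,"ax":-0.01,"ay":0,"az":0,"claw":0.6}
    - {"tx":0,"ty":-0.196,"tz":0.001,"ax":-0.01,"ay":0,"az":0,"claw":0.6}
    - {"tx":0,"ty":-0.196,"tz":0.001,"ax":-0.01,"ay":0,"az":0,"claw":0.6}
    - {"tx":0,"ty":-0.196,"tz":0.001,"ax":-0.01,"ay":0,"az":0,"claw":0.6}

```text
time_s: 22.73
tcp_pos: [0.5385, 0.1776, 0.3023]
ee_rot: [[-0.992, 0.127, -0.012], [0.127, 0.986, -0.104], [-0.001, -0.104, -0.995]]
wrist_force: [-1.1, 1.0, 4.3]
gripper_width: 0.124
gripper_force: 30.0
```

>>> drive_tool:
  rows:
    - {"tx":0,"ty":-0.196,"tz":0.001,"ax":-0.01,"ay":0,"az":0,"claw":0.6}
    - {"tx":0,"ty":-0.196,"tz":0.001,"ax":-0.01,"ay":0,"az":0,"claw":0.6}
    - {"tx":0,"ty":-0.196,"tz":0.001,"ax":-0.01,"ay":0,"az":0,"claw":0.6}
    - {"tx":0,"ty":-0.196,"tz":0.001,"ax":-0.01,"ay":0,"az":0,"claw":0.6}
    - {"tx":0,"ty":-0.196,"tz":0.001,"ax":-0.01,"ay":0,"az":0,"claw":0.6}
    - {"tx":0,"ty":-0.196,"tz":0.001,"ax":-0.01,"ay":0,"az":0,"claw":0.6}
    - {"tx":0,"ty":-0.196,"tz":0.001,"ax":-0.01,"ay":0,"az":0,"claw":0.6}
    - {"tx":0,"ty":-0.147,"tz":0.001,"ax":-0.0075,"ay":0,"az":0,"claw":0.6}
    - {"tx":0,"ty":-0.098,"tz":0,"ax":-0.005,"ay":0,"az":0,"claw":0.6}
    - {"tx":0,"ty":0,"tz":0,"ax":0,"ay":0,"az":0,"claw":0.6}

```text
time_s: 23.57
tcp_pos: [0.5365, 0.1614, 0.3033]
ee_rot: [[-0.992, 0.128, -0.002], [0.128, 0.992, -0.023], [-0.001, -0.023, -1.0]]
wrist_force: [-3.2, 0.9, 5.3]
gripper_width: 0.125
gripper_force: 30.0
```

```bash
cat > lid.py <<'E'
from h import *
A=cur();s=sense();print(s["time_s"],s["wrist_force"],s["moment"],s["gripper_width"],A[:3,3])
th=np.pi/2+np.arctan2(-A[:3,2]@CY,-A[2,2]);print('tool th',th);plan(A,lidpose(th),1)
p,d=capture("side");cv2.imwrite("pics/s5.png",cv2.resize(p[40:220,100:340,::-1],(800,600)))
W=cloud(d,"side");L=(W-O)@np.c_[CX,CY,Z]
ok=(d>0)&(abs(L[...,0])<.07)&(L[...,2]>.03)&(L[...,2]<.14)&(abs(L[...,1])<.04)
X=L[ok];pf=np.polyfit(X[:,2],X[:,1],1)
r=X[:,1]-np.polyval(pf,X[:,2]);k=abs(r)<.008;pf=np.polyfit(X[k][:,2],X[k][:,1],1)
print('lid',k.sum(),len(X),'th',np.pi/2+np.arctan(pf[0]),pf,r.std())
E
python3 lid.py; python3 - <<'E'
E
```

```text
23.5667 [-3.21033789  0.87217238  5.29922546] [0.14217234 0.63640156 0.02808913] 0.12483776858011707 [0.53645115 0.16136377 0.30334054]
tool th 1.5933523024639158
1 x {'tx': np.float64(0.027), 'ty': np.float64(0.129), 'tz': np.float64(-0.064), 'ax': np.float64(-0.0), 'ay': np.float64(0.0012), 'az': np.float64(0.0001)}
mid [0.536 0.163 0.304] [0.536 0.163 0.304] end [0.536 0.163 0.304]
lid 1492 1492 th 1.5930409979558529 [ 0.02224834 -0.00592802] 0.001624171074068985
```

View pics/s5.png

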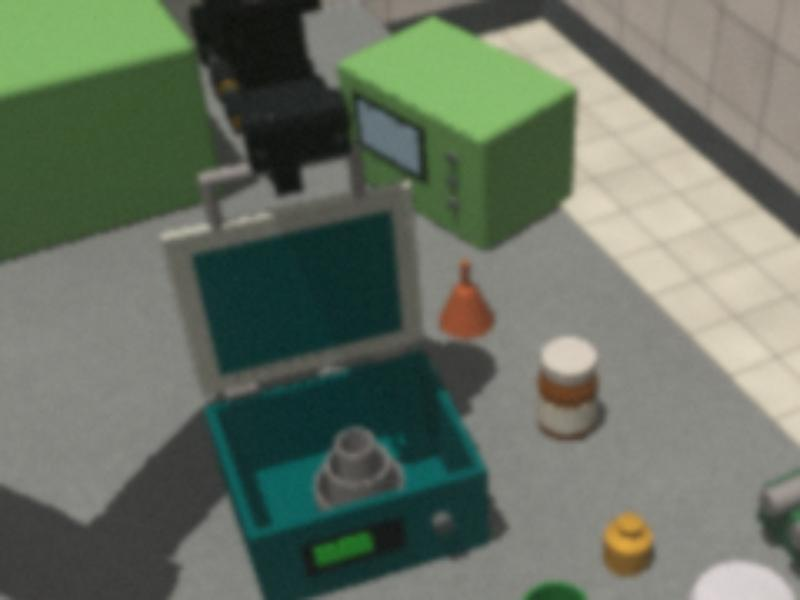

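The lid is nearly upright, with the gripper on the bar at (290,150) and the nest at (355,465). Both the tool and the camera give 1.593 rad, so I'll do the last 0.022.

>>> drive_tool:
  rows:
    - {"tx":0,"ty":-0.11,"tz":-0.02,"ax":-0.0055,"ay":0,"az":0,"claw":0.6}
    - {"tx":0,"ty":-0.11,"tz":-0.02,"ax":-0.0055,"ay":0,"az":0,"claw":0.6}
    - {"tx":0,"ty":-0.11,"tz":-0.02,"ax":-0.0055,"ay":0,"az":0,"claw":0.6}
    - {"tx":0,"ty":-0.1,"tz":0,"ax":-0.0055,"ay":0,"az":0,"claw":0.6}
    - {"tx":0,"ty":0,"tz":0,"ax":0,"ay":0,"az":0,"claw":0.6}
    - {"tx":0,"ty":0,"tz":0,"ax":0,"ay":0,"az":0,"claw":0.6}
    - {"tx":0,"ty":0,"tz":0,"ax":0,"ay":0,"az":0,"claw":0.6}
    - {"tx":0,"ty":0,"tz":0,"ax":0,"ay":0,"az":0,"claw":0.6}

```text
time_s: 24.28
tcp_pos: [0.5359, 0.1575, 0.3034]
ee_rot: [[-0.992, 0.128, 0.0], [0.128, 0.992, -0.001], [-0.001, -0.001, -1.0]]
wrist_force: [-1.8, 0.2, 1.5]
gripper_width: 0.131
gripper_force: 30.0
```

```bash
python3 lid.py
```

```text
24.2833 [-1.75643798  0.23117403  1.54418195] [ 0.00042906  0.12955226 -0.04220534] 0.1313873995540547 [0.53590646 0.15750816 0.30340928]
tool th 1.5720708554182734
1 x {'tx': np.float64(0.023), 'ty': np.float64(0.103), 'tz': np.float64(-0.059), 'ax': np.float64(-0.0), 'ay': np.float64(0.0006), 'az': np.float64(0.0005)}
mid [0.536 0.159 0.304] [0.536 0.159 0.304] end [0.536 0.159 0.304]
lid 1467 1467 th 1.5720092728379518 [ 0.00121295 -0.00575405] 0.0015414645361723845
```

The tool and the camera agree on 1.572 rad, with forces under 2 N and the nest seated. I'll hand in.

```bash
python3 -c "
from station import *
print(finish_job())"
```

```text
the job is handed in; nothing more can be done
None
```

The beaker is seated in the pot and the cup in the beaker; the lid stands at 1.572 rad, still held by its bar, and the job was handed in at about 24 s of the 67 s allowed.

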